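Erect the light box and hold the sample cell in its light path

TASK

Erect the small fold-up light box by raising its three hinged black panels (front, left and right) fully upright. Only then take the taller of the two glass cells out of the grey rack, gripping it by its two frosted, ribbed faces only and never touching its clear windows with the fingers, and hold it upright in the light path inside the box: centred at the height of the lens, midway between the lens and the mirror on the front panel, its clear windows square to the light and touching no part of the box. The program finishes while still holding the cell there; leave the short cell, the yellow tape roll and the spanner alone.

Things in the scene. Friction and masses are not known exactly. Their poses are not given: they have to be found in the camera images.
- lightbox: fixed light box. Origin: centre of its inside, at bench level; +x to the sensor head, -x side front panel, +y left panel, -y right panel. Aluminium base 8 mm thick, 96 mm wide, x -48 to +97 mm; inside 96 mm wide in y, x -44 to +44 mm. Fixed rear wall 62 mm high, behind it the grey sensor head, 66 mm wide, top 88 mm above the bench. Tops of upright panels: 70 mm above the bench
- light_path (a point): middle of the light path, 55 mm above the bench, at x = -6 mm, y = 0 of the box; axes as the box, light runs along x. The lens barrel (30 mm across) ends 40 mm from here towards +x; the round mirror is on the inner face of the front panel, about 36 mm from here towards -x when upright
- front_panel (a joint): hinge of the front panel: 0 = flat outward, 1.571 = upright (end stop); starts leaning outward at 0.5 to 0.9. Friction hinge (0.05 N m): it stays where it is left and can be raised by lifting under its outer side along its arc (a level push jams). Hinge line level, 8 mm above the bench, 48 mm from the box's origin on its -x side
- left_panel (a joint): hinge of the left panel: 0 = flat outward, 1.571 = upright (end stop); starts leaning outward at 0.5 to 0.9. Friction hinge (0.05 N m): it stays where it is left and can be raised by lifting under its outer side along its arc (a level push jams). Hinge line level, 8 mm above the bench, 48 mm from the box's origin on its +y side
- right_panel (a joint): hinge of the right panel: 0 = flat outward, 1.571 = upright (end stop); starts leaning outward at 0.5 to 0.9. Friction hinge (0.05 N m): it stays where it is left and can be raised by lifting under its outer side along its arc (a level push jams). Hinge line level, 8 mm above the bench, 48 mm from the box's origin on its -y side
- front_panel_edge (a point): middle of the free edge of the front panel (black sheet 62 mm high from hinge to edge, 90 mm wide, 4 mm thick); moves with the panel. The outer face of the upright panel stands on the hinge line, 48 mm from the box's origin
- left_panel_edge (a point): middle of the free edge of the left panel (black sheet 62 mm high from hinge to edge, 90 mm wide, 4 mm thick); moves with the panel. The outer face of the upright panel stands on the hinge line, 48 mm from the box's origin
- right_panel_edge (a point): middle of the free edge of the right panel (black sheet 62 mm high from hinge to edge, 90 mm wide, 4 mm thick); moves with the panel. The outer face of the upright panel stands on the hinge line, 48 mm from the box's origin
- rack: fixed grey plastic rack 120 x 46 x 20 mm, long in its x; origin under its centre. Two oblong sockets 33 x 25 mm, 12 mm deep, 32 mm either side of the centre along x, hold the two cells upright, feet 8 mm above the bench; which cell is in which varies. To its right, at y below -0.28, stands a fixed wooden case with its lid raised: cross it well above
- tall_cell_center (a point): centre of the tall glass cell, 70 mm high (35 mm above its foot; 43 mm above the bench in the rack), 65 to 110 g, z up. Two frosted ribbed faces at y = +-11 mm (22 mm apart, 26 mm wide): grip these. Clear windows at x = +-15 mm, 18 mm wide, full height, centred on this point
- tall_cell_window_a: one clear window of the tall cell (origin at its centre, at x = +13.5 mm of the cell; same axes as the cell)
- tall_cell_window_b: the other clear window of the tall cell, at x = -13.5 mm
- short_cell_center (a point): centre of the other cell, same cross-section but only 42 mm high (21 mm above its foot); leave it in the rack
- tape_roll: bystander: yellow tape roll 76 mm across, 18 mm high, loose, lying flat; origin under its centre
- spanner: bystander: loose torque spanner 151 mm long, 28 mm wide, 15 mm high, lying; origin under its centre

How it is judged:
On the way:
1. all three panels stand upright while the tall cell is still in the rack (value of joint each of front_panel, left_panel, right_panel above 1.42 rad and distance of tall_cell_center from where it was at the start of the episode below 0.02 m), for 0.2 s.
At the end, for the whole second after the job is handed in: Panels over 1.42 rad; the fingers hold the tall cell (over 2 N), its centre within 15 mm along, 7 mm across and 9 mm in height of the middle of the light path, square to the light within 0.17 rad, upright within 0.14 rad, still, not touching the box (value of joint each of front_panel, left_panel, right_panel above 1.42 rad and x of tall_cell_center in the frame of light_path between -0.015 and 0.015 m and y of tall_cell_center in the frame of light_path between -0.007 and 0.007 m and z of tall_cell_center in the frame of light_path between -0.009 and 0.009 m and angle between the x axis of tall_cell_window_a and the x axis of lightbox, either way round below 0.17 rad and angle between tall_cell_center's own z axis and vertical below 0.14 rad and contact force between the fingers and tall_cell above 2 N and contact force between tall_cell and lightbox below 0.2 N and linear speed of tall_cell_window_a below 0.03 m/s); the arm keeps its last pose, push and grip.
It fails at once if the fingers touch a clear window of the tall cell (contact force between the fingers and tall_cell_window_a above 0.5 N or contact force between the fingers and tall_cell_window_b above 0.5 N).
It fails at once if the short cell is disturbed (over 15 mm) (distance of short_cell_center from where it was at the start of the episode above 0.015 m).
It fails at once if the tape roll or the spanner is moved by over 20 mm (distance of any of tape_roll, spanner from where it was at the start of the episode above 0.02 m).
It also fails if it takes over 72 s, if anything falls off the work surface, if the arm or the gripper's body presses on something with over 40 N, if the wrist force passes 120 N, or if a joint passes its speed limit or range.

ROBOT

A 7-joint arm with a two-finger parallel gripper is mounted at the origin on a cart in front of the work surface, level with it; the furniture and walls round the work are solid. World frame = base frame: x ahead of the robot, y to its left, z up, the work surface at z = 0. Lengths are in m, angles in rad, forces in N, time in s.
With the tool pointing down it reaches from about 0.425 to 0.825 m from the base axis. Payload 3.6 kg.
Tool frame: the origin (TCP) lies at the very end of the fingers, on their centre line; the grasp point (between the pads) lies 19 mm behind it; z points along the fingers, y is the line along which they close (so a half turn about z gives the same grasp; the last joint's range is limited). The gripper opens to 93 mm and grips with 3 to 60 N. Pads are 15 mm wide; open, the fingers measure 128 mm over their backs; the gripper's body (75 mm by 188 mm) begins 65 mm behind the grasp point.
Start: joints at [1.143, 0.615, -0.013, 1.423, 0.008, 1.103, -0.04], TCP at [0.254, -0.598, 0.219] pointing down, gripper open.
Joint ranges: [-3.12, 3.12], [-0.3, 2.06], [-1.34, 1.32], [0.26, 2.42], [-1.36, 4.5], [0.01, 1.98], [-2.84, 2.84]. Speed limits (rad/s): [2.79, 2.79, 3.14, 3.14, 3.14, 3.14, 3.14].

INTERFACE

Orientations are given as a unit quaternion [x, y, z, w].
In Python, from plant import ctrl gives the robot as it stands. The module is installed in compiled form; this text tells all that it offers.
- The arm moves only by the tool jog_arm, never from a script. Its argument "steps" is a list of rows, each an object with "slide": the shift along the tool's x, y, z in m, a list of three; "twist": the turn about the tool's z in rad; "jaw": the gripper's target within -1 to 1 (shut at 1, half-way at 0, fully open at -1). A call has 1 to 10 rows; each row is the pose to reach, as a shift and turn from the pose commanded when the call began, along the tool's axes at that moment; what a row does not reach only later rows make up. A row lasts 1/8 s, in which the tool goes at most 62.5 mm and 10.7 degrees, less where a joint would pass 70% of its speed; a pose out of reach is approached as far as the arm can. A call with a gripper value outside its range is refused whole. The fingers move at their own pace and stop on an object; "newtons" is the grip in N (left out, the last holds). Time passes only in rows, so rows that repeat a pose let the fingers close. It gives the time, the measured TCP pose, the force, the opening and the grip force at its end, in the units of the state.
- ctrl.observe(): the state, without advancing time (a new reading comes with each control period).
- ctrl.get_image(name): name is "scene" or "top"; returns a dict with "frame" (384x512x3 uint8, red, green, blue), "range_z" (384x512 float32, m along the optical axis (not along the pixel's ray), 0 where there is no reading), "fx", "fy", "cx", "cy" (pixels), "R" (3x3) and "t" (3): a world point X has camera coordinates R X + t. Camera axes: x right, y down, z forward; pixel columns grow to the right and rows downward; lengths in m; the calibration is good to about 2 mm. A picture is of the moment at which its call begins.
- ctrl.sign_off(): hands the job in; it is judged then, once.
Trained networks look in a picture, given as the dict that the camera call returned (one of the last four; its "shot" number tells which), for a name from the list of things; names that differ only in an ending like _2 or _b are one class to them, and where a whole thing is asked for, a point or a joint stands for the part that bears it (a point fixed in the world has none). Each returns a list of dicts, best first, with "conf" (0 to 1); they miss things now and then, are a little off and sometimes report something else, mostly with a low value. They report only what shows in the picture. A call takes as long as a camera call.
- ctrl.search_frame(name, picture): "rect" ([left, top, width, height] in pixels, round what is visible of it).
The state is a dict: "clock": time; "q": joint angles; "qvel": joint speeds; "effort": joint torques, N m; "ee_pos": TCP position; "tool_rot": TCP orientation; "force": force on the tool from outside, world axes, zero at the start; "torque": the same for the moment, N m; "width": finger opening in m; "grip_force": force on a finger pad.
Only numpy, scipy, OpenCV 4.12 (cv2) and the standard library are available. Lean on these libraries where they do the work, as an engineer would, in place of code of your own. Each camera call takes 0.05 s, during which the arm holds its last target. There are 200 camera calls.

## Working session

There is one attempt and no reset: what is moved stays moved. The work goes in short steps, Python scripts to look and compute and a tool call to move; the robot and the scene stay as the last step left them, time stands still between calls to the robot, and variables do not carry over. Pictures are saved under pics/ and viewed, at most 10 in all, crops included, and the job is handed in when it is done.

Besides the shell and the picture viewer there is one more tool, called after "Request:" in YAML: its name, and indented under it one key for each argument. jog_arm: Moves the arm, as the interface text tells. Its arguments: {"type":"object","properties":{"steps":{"type":"array","items":{"type":"object","properties":{"slide":{"type":"array","items":{"type":"number"}},"twist":{"type":"number"},"jaw":{"type":"number"}}}},"newtons":{"type":"number"}},"required":["steps"]}

```bash
mkdir -p pics; cat > h.py <<'E'
import numpy as np, cv2
from plant import ctrl
def world(p,u,v,z=None):
    z=p["range_z"][int(v),int(u)] if z is None else z
    c=np.array([(u-p["cx"])/p["fx"]*z,(v-p["cy"])/p["fy"]*z,z])
    return p["R"].T@(c-p["t"])
def cloud(p):
    v,u=np.mgrid[:384,:512]; z=p["range_z"]
    c=np.stack([(u-p["cx"])/p["fx"]*z,(v-p["cy"])/p["fy"]*z,z],-1)
    return (c-p["t"])@p["R"]
E
python3 - <<'E'
from h import *
s=ctrl.observe(); print({k:np.round(v,3).tolist() for k,v in s.items()})
for n in ("scene","top"):
    p=ctrl.get_image(n); cv2.imwrite(f"pics/{n}0.png",cv2.resize(p["frame"][:,:,::-1],(800,600)))
    np.savez(f"{n}0.npz",**p)
    print(n,p["fx"],-p["R"].T@p["t"])
    for o in ["lightbox","front_panel","left_panel","right_panel","rack","tall_cell_center","short_cell_center","tape_roll","spanner"]:
        for d in ctrl.search_frame(o,p)[:2]:
            r=d["rect"]; u=r[0]+r[2]/2; v=r[1]+r[3]/2
            print(o,round(d["conf"],2),np.round(r),np.round(world(p,u,v),3))
E
```

```text
{'clock': 0.0, 'q': [1.143, 0.616, -0.013, 1.425, 0.008, 1.103, -0.04], 'qvel': [-0.001, -0.001, 0.001, -0.001, 0.0, 0.001, 0.002], 'effort': [-0.001, -45.893, 0.209, -16.574, -0.061, 0.02, 0.0], 'ee_pos': [0.254, -0.598, 0.217], 'tool_rot': [0.98, 0.2, -0.0, -0.001], 'force': [0.279, 0.258, 0.136], 'torque': [0.001, -0.017, -0.001], 'grip_force': 0.0, 'width': 0.093}
scene 479.54393203700783 [-0.33159064  0.72397145  0.73161044]
lightbox 0.92 [175. 176.  76.  58.] [0.611 0.141 0.015]
front_panel 0.48 [206. 220.  39.   9.] [0.479 0.187 0.046]
left_panel 0.81 [178. 210.  26.  18.] [0.579 0.228 0.024]
right_panel 0.85 [226. 187.  29.  35.] [0.547 0.095 0.034]
right_panel 0.16 [175. 175.  78.  56.] [0.614 0.136 0.019]
rack 0.68 [313. 167.   4.  19.] [ 0.513 -0.147  0.054]
rack 0.63 [279. 172.  43.  26.] [ 0.547 -0.124  0.019]
tall_cell_center 0.82 [308. 166.  13.  17.] [ 0.514 -0.144  0.063]
tall_cell_center 0.66 [264. 146.  22.  18.] [ 0.768 -0.207  0.001]
short_cell_center 0.69 [286. 168.  13.  10.] [ 0.586 -0.123  0.039]
tape_roll 0.81 [265. 146.  22.  17.] [ 0.765 -0.207  0.004]
spanner 0.74 [212. 262.  60.  28.] [0.33  0.247 0.014]
spanner 0.35 [266. 146.  23.  18.] [ 0.76  -0.212  0.001]
top 467.25667724296693 [0.3722342  0.05704027 1.11892384]
lightbox 0.91 [162. 133.  88.  86.] [0.372 0.057 1.119]
front_panel 0.6 [182. 192.  41.  25.] [0.501 0.175 0.029]
front_panel 0.31 [324. 159.  16.  16.] [ 0.583 -0.13   0.044]
left_panel 0.89 [164. 150.  30.  42.] [0.583 0.231 0.026]
left_panel 0.23 [163. 132.  83.  89.] [0.572 0.171 0.011]
right_panel 0.75 [227. 164.  22.  35.] [0.551 0.089 0.04 ]
right_panel 0.36 [337. 179.  12.  18.] [ 0.526 -0.148  0.076]
tall_cell_center 0.66 [333. 179.  17.  20.] [ 0.526 -0.145  0.076]
short_cell_center 0.57 [324. 157.  14.  19.] [ 0.582 -0.127  0.048]
tape_roll 0.6 [334.  88.  26.  30.] [ 0.754 -0.184 -0.003]
spanner 0.88 [141. 269.  65.  16.] [0.334 0.245 0.014]
```

View pics/scene0.png

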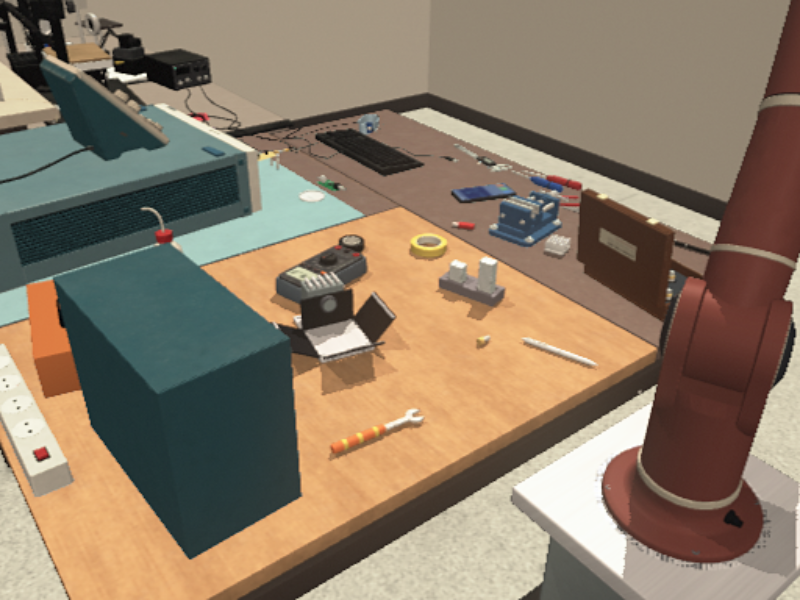

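View pics/top0.png

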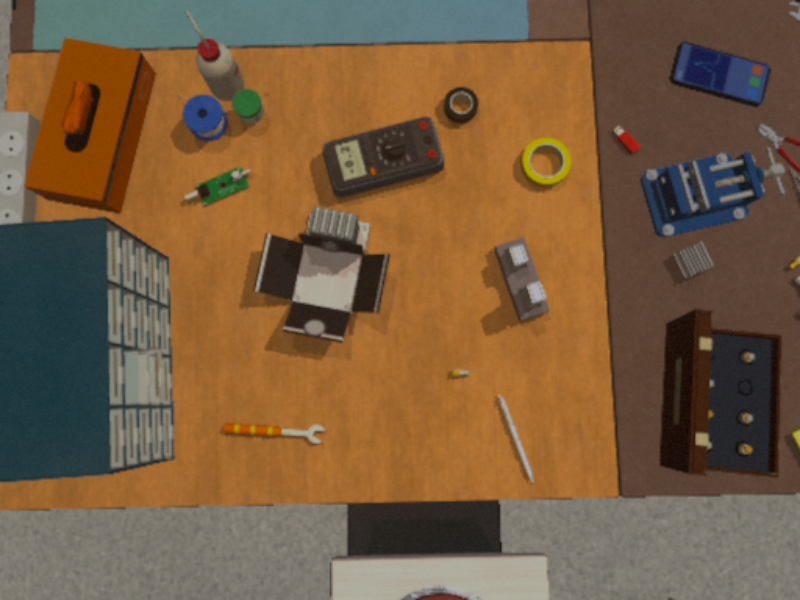

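The pictures show the box at about (327,275) in the top view, with its head toward the top. The rack is at (522,280) with the tall cell nearer the robot at (535,292). The tape is at (546,161), the spanner at (275,432), and the case lid at (690,390). Next I'll fit the box and rack models to the depth data.

```bash
cat > fit.py <<'E'
from h import *
from scipy.optimize import least_squares
def box_pts(ps):
    P=np.concatenate([cloud(p)[p["range_z"]>0].reshape(-1,3) for p in ps])
    return P[(np.hypot(P[:,0]-.57,P[:,1]-.165)<.135)&(P[:,2]>.006)&(P[:,2]<.1)]
def rectd(P,o,a,b,la,lb):  # distance to patch o+s a+t b
    d=P-o; s=d@a; t=d@b
    return np.linalg.norm(d-np.outer(np.clip(s,*la),a)-np.outer(np.clip(t,*lb),b),axis=1)
X,Y,Z=np.eye(3)
def res(m,P,full=False):
    c,s=np.cos(m[2]),np.sin(m[2])
    Q=(P-[m[0],m[1],0])@np.array([[c,-s,0],[s,c,0],[0,0,1]])
    D=[rectd(Q,Z*.008,X,Y,(-.048,.05),(-.048,.048)),
       rectd(Q,X*.044,Y,Z,(-.048,.048),(.008,.07)),
       rectd(Q,Z*.088,X,Y,(.055,.097),(-.033,.033)),
       rectd(Q,X*.097,Y,Z,(-.033,.033),(.008,.088)),
       rectd(Q,Y*.033,X,Z,(.05,.097),(.008,.088)),rectd(Q,-Y*.033,X,Z,(.05,.097),(.008,.088))]
    for q,o,w in zip(m[3:],(-X,Y,-Y),(Y,X,X)):
        e=np.cos(q)*o+np.sin(q)*Z; n=-np.sin(q)*o+np.cos(q)*Z
        for th in (0,.004): D.append(rectd(Q,.048*o+.008*Z+th*n,w,e,(-.045,.045),(0,.062)))
    return np.min(D,0)
def fitbox(ps,m0=(.57,.16,-.2,.7,.7,.7)):
    P=box_pts(ps); r=least_squares(res,m0,args=(P,),loss="soft_l1",f_scale=.002)
    return r.x,np.median(res(r.x,P)),len(P)
E
python3 - <<'E'
from fit import *
ps=[dict(np.load(f"{n}0.npz")) for n in ("scene","top")]
for S in (ps[:1],ps[1:],ps): 
    a,b,n=fitbox(S); print(np.round(a,3),round(b,4),n)
for p,n in zip(ps,("scene","top")):
    P=cloud(p)[p["range_z"]>0].reshape(-1,3); P=P[np.hypot(P[:,0]-.553,P[:,1]+.135)<.085]
    for nm,lo,hi in (("rack",.016,.024),("tall",.07,.085),("short",.044,.056)):
        A=P[(P[:,2]>lo)&(P[:,2]<hi)]
        r=cv2.minAreaRect(A[:,:2].astype(np.float32)*1000); print(n,nm,len(A),np.round(r[0]),np.round(r[1]),round(r[2],1),np.round(A.mean(0),3),A[:,2].max())
    A=cloud(p); B=A[(p["range_z"]>0)&(A[...,0]<.6)&(A[...,0]>.2)&(A[...,1]<-.28)&(A[...,1]>-.55)]; 
    print("case",B[:,2].max(), np.percentile(B[B[:,2]>.1],[1,99],axis=0) if (B[:,2]>.1).any() else None)
    u,v=(333,88) if n=="top" else (265,146)
E
```

```text
[ 0.57   0.159 -0.207  0.679  0.62   0.87 ] 0.0014 2508
[ 0.569  0.159 -0.219  0.686  0.542  0.857] 0.0012 4566
[ 0.57   0.159 -0.212  0.681  0.544  0.86 ] 0.0013 7074
scene rack 249 [ 561. -139.] [123.  51.] 15.8 [ 0.552 -0.134  0.02 ] 0.023764179363614486
scene tall 70 [ 528. -147.] [31. 23.] 14.0 [ 0.527 -0.146  0.077] 0.0806766086250293
scene short 102 [ 560. -138.] [98. 25.] 16.3 [ 0.561 -0.133  0.05 ] 0.05514227106658022
case 0.1932196291122136 [[ 0.27702336 -0.34386538  0.10099692]
 [ 0.48350072 -0.30716426  0.19075721]]
top rack 577 [ 560. -137.] [120.  47.] 16.5 [ 0.559 -0.135  0.02 ] 0.023994989726370267
top tall 135 [ 529. -147.] [29. 22.] 16.2 [ 0.529 -0.146  0.078] 0.08371437570816422
top short 145 [ 560. -137.] [94. 23.] 16.1 [ 0.582 -0.129  0.05 ] 0.05579975074208884
case 0.19420503145367285 [[ 0.28075689 -0.34531596  0.10247036]
 [ 0.4840722  -0.30581342  0.19159446]]
```

```bash
cat > plan.py <<'E'
from h import *
B=np.array([.570,.159]); YAW=-.212
def bw(x,y): # box -> world xy
    c,s=np.cos(YAW),np.sin(YAW); return B+[c*x-s*y,s*x+c*y]
def theta(s): q=s["tool_rot"]; return 2*np.arctan2(q[1],q[0])
def rel(targets,pos=None,th=None):
    """targets: list of (x,y,z,theta) world"""
    s=ctrl.observe(); pos=s["ee_pos"] if pos is None else pos; th=theta(s) if th is None else th
    print("at",np.round(pos,4),"th",round(th,3),"q",np.round(s["q"],2),"F",np.round(s["force"],1),"clk",round(s["clock"],2))
    for x,y,z,t in targets:
        d=np.array([x,y,z])-pos; c,sn=np.cos(th),np.sin(th)
        tw=-((t-th+np.pi)%(2*np.pi)-np.pi)
        print("slide",np.round([c*d[0]+sn*d[1],sn*d[0]-c*d[1],-d[2]],3).tolist(),"twist",round(tw,2))
def panel(name,q,n=8,press=.003,depth=.015,back=.0175,q1=1.571):
    o={"f":(-1,0),"l":(0,1),"r":(0,-1)}[name]; out=[]
    for a in np.linspace(q,q1,n):
        r=.048+.062*np.cos(a)+back-press
        out.append((*bw(r*o[0],r*o[1]),.008+.062*np.sin(a)-depth))
    return out
E
python3 - <<'E'
from plan import *
rel([(.254,-.598,.38,.4),(.45,-.25,.38,1.36),(*bw(-.125,0),.2,1.36),(*bw(-.125,0),.033,1.36)],pos=[.254,-.598,.219])
E
```

```text
at [ 0.254 -0.598  0.219] th 0.402 q [ 1.14  0.61 -0.01  1.42  0.01  1.1  -0.04] F [ 0.2 -0.  -0.2] clk 1.0
slide [0.0, 0.0, -0.161] twist 0.0
slide [0.316, -0.244, -0.161] twist -0.96
slide [0.485, -0.645, 0.019] twist -0.96
slide [0.485, -0.645, 0.186] twist -0.96
```

Request:
jog_arm:
  steps:
    - {"slide": [0,0,-0.06],"jaw": 1}
    - {"slide": [0,0,-0.12],"jaw": 1}
    - {"slide": [0,0,-0.161],"jaw": 1}
    - {"slide": [0,0,-0.161],"jaw": 1}
    - {"slide": [0.05,-0.04,-0.161],"twist": -0.15,"jaw": 1}
    - {"slide": [0.1,-0.08,-0.161],"twist": -0.3,"jaw": 1}
    - {"slide": [0.15,-0.12,-0.161],"twist": -0.45,"jaw": 1}
    - {"slide": [0.2,-0.16,-0.161],"twist": -0.6,"jaw": 1}
    - {"slide": [0.25,-0.2,-0.161],"twist": -0.75,"jaw": 1}
    - {"slide": [0.316,-0.244,-0.161],"twist": -0.96,"jaw": 1}

```text
invalid input
```

```bash
python3 - <<'E'
from plan import *
rel([(*bw(-.125,0),.2,1.36),(*bw(-.125,0),.033,1.36)])
E
```

```text
at [ 0.2542 -0.5982  0.2187] th 0.402 q [ 1.14  0.61 -0.01  1.42  0.01  1.1  -0.04] F [ 0.2 -0.  -0.2] clk 1.0
slide [0.485, -0.645, 0.019] twist -0.96
slide [0.485, -0.645, 0.186] twist -0.96
```

Request:
jog_arm:
  newtons: 20
  steps:
    - {"slide": [0.0,0.0,-0.06],"twist": 0.0,"jaw": 1.0}
    - {"slide": [0.0,0.0,-0.12],"twist": 0.0,"jaw": 1.0}
    - {"slide": [0.0,0.0,-0.161],"twist": 0.0,"jaw": 1.0}
    - {"slide": [0.0,0.0,-0.161],"twist": 0.0,"jaw": 1.0}
    - {"slide": [0.05,-0.04,-0.161],"twist": -0.15,"jaw": 1.0}
    - {"slide": [0.1,-0.08,-0.161],"twist": -0.3,"jaw": 1.0}
    - {"slide": [0.15,-0.12,-0.161],"twist": -0.45,"jaw": 1.0}
    - {"slide": [0.2,-0.16,-0.161],"twist": -0.6,"jaw": 1.0}
    - {"slide": [0.25,-0.2,-0.161],"twist": -0.75,"jaw": 1.0}
    - {"slide": [0.316,-0.244,-0.161],"twist": -0.96,"jaw": 1.0}

```text
clock: 2.25
ee_pos: [0.4362, -0.2684, 0.3785]
tool_rot: [0.782, 0.623, -0.001, -0.001]
force: [0.1, -0.8, -0.3]
width: 0.0011
grip_force: 0.0
```

```bash
python3 - <<'E'
from plan import *
rel([(*bw(-.125,0),.2,1.36),(*bw(-.125,0),.033,1.36)])
E
```

```text
at [ 0.4362 -0.2684  0.3785] th 1.345 q [ 0.74  0.29 -0.32  1.52  0.09  1.34  0.18] F [ 0.1 -0.8 -0.3] clk 2.25
slide [0.445, -0.09, 0.179] twist -0.01
slide [0.445, -0.09, 0.346] twist -0.01
```

Request:
jog_arm:
  steps:
    - {"slide": [0.06,-0.013,0.0],"twist": 0.0,"jaw": 1.0}
    - {"slide": [0.12,-0.026,0.0],"twist": 0.0,"jaw": 1.0}
    - {"slide": [0.18,-0.039,0.0],"twist": 0.0,"jaw": 1.0}
    - {"slide": [0.24,-0.052,0.04],"twist": 0.0,"jaw": 1.0}
    - {"slide": [0.3,-0.065,0.08],"twist": 0.0,"jaw": 1.0}
    - {"slide": [0.36,-0.079,0.12],"twist": 0.0,"jaw": 1.0}
    - {"slide": [0.425,-0.093,0.16],"twist": 0.0,"jaw": 1.0}
    - {"slide": [0.425,-0.093,0.21],"twist": 0.0,"jaw": 1.0}
    - {"slide": [0.425,-0.093,0.26],"twist": 0.0,"jaw": 1.0}
    - {"slide": [0.425,-0.093,0.26],"twist": 0.0,"jaw": 1.0}

```text
clock: 3.5
ee_pos: [0.4394, 0.1635, 0.1159]
tool_rot: [0.783, 0.622, -0.005, -0.002]
force: [-0.1, 0.0, 0.6]
width: 0.0006
grip_force: 0.0
```

```bash
python3 - <<'E'
from plan import *
rel([(*bw(-.125,0),.033,1.36)]+[(*p,1.36) for p in panel("f",.681,9)])
p=ctrl.get_image("scene"); f=p["frame"][130:280,130:330,::-1]
cv2.imwrite("pics/s1.png",cv2.resize(f,(800,600),interpolation=cv2.INTER_CUBIC))
E
```

```text
at [0.4394 0.1635 0.1159] th 1.342 q [-0.09  0.53 -0.45  2.03  0.36  0.67 -1.  ] F [-0.1  0.   0.6] clk 3.5
slide [0.023, 0.003, 0.083] twist -0.02
slide [0.023, 0.018, 0.084] twist -0.02
slide [0.023, 0.022, 0.079] twist -0.02
slide [0.024, 0.027, 0.074] twist -0.02
slide [0.024, 0.033, 0.07] twist -0.02
slide [0.024, 0.039, 0.067] twist -0.02
slide [0.024, 0.045, 0.064] twist -0.02
slide [0.024, 0.052, 0.062] twist -0.02
slide [0.024, 0.059, 0.061] twist -0.02
slide [0.024, 0.066, 0.061] twist -0.02
```

View pics/s1.png

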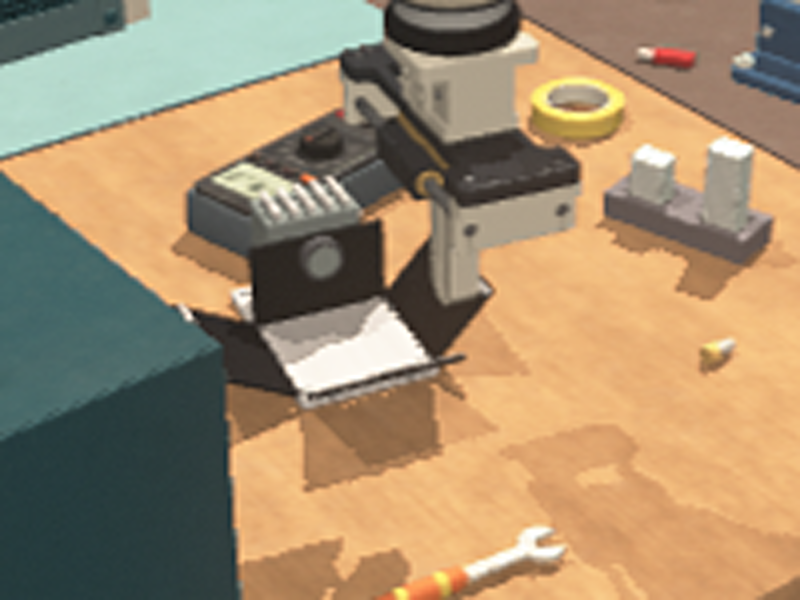

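The picture shows the finger tip at (458,300), in front of and above the box. The front panel edge runs from (300,400) to (465,358) and the right panel edge is at (490,290). I'll let the arm settle before descending.

Request:
jog_arm:
  steps:
    - {"slide": [0.0,0.0,0.0],"twist": 0.0,"jaw": 1.0}
    - {"slide": [0.0,0.0,0.0],"twist": 0.0,"jaw": 1.0}

```text
clock: 3.8
ee_pos: [0.4449, 0.1642, 0.1217]
tool_rot: [0.785, 0.62, 0.002, 0.001]
force: [0.5, 0.2, 0.7]
width: 0.0004
grip_force: 0.0
```

```bash
python3 - <<'E'
from plan import *
rel([(*bw(-.13,0),.033,1.36)]+[(*p,1.36) for p in panel("f",.681,9)])
E
```

```text
at [0.4449 0.1642 0.1217] th 1.338 q [-0.09  0.52 -0.45  2.03  0.36  0.67 -1.  ] F [0.5 0.2 0.7] clk 3.8
slide [0.021, -0.007, 0.089] twist -0.02
slide [0.021, 0.012, 0.09] twist -0.02
slide [0.022, 0.017, 0.085] twist -0.02
slide [0.022, 0.022, 0.08] twist -0.02
slide [0.022, 0.028, 0.076] twist -0.02
slide [0.022, 0.034, 0.073] twist -0.02
slide [0.022, 0.04, 0.07] twist -0.02
slide [0.022, 0.047, 0.068] twist -0.02
slide [0.022, 0.054, 0.067] twist -0.02
slide [0.023, 0.06, 0.067] twist -0.02
```

Request:
jog_arm:
  steps:
    - {"slide": [0.021,-0.012,0.03],"twist": -0.02,"jaw": 1.0}
    - {"slide": [0.021,-0.01,0.06],"twist": -0.02,"jaw": 1.0}
    - {"slide": [0.021,-0.008,0.088],"twist": -0.02,"jaw": 1.0}
    - {"slide": [0.021,-0.008,0.088],"twist": -0.02,"jaw": 1.0}
    - {"slide": [0.021,-0.008,0.088],"twist": -0.02,"jaw": 1.0}

```text
clock: 4.42
ee_pos: [0.4415, 0.187, 0.0332]
tool_rot: [0.778, 0.628, 0.001, 0.0]
force: [0.6, 0.3, 0.8]
width: 0.0003
grip_force: 0.0
```

```bash
python3 - <<'E'
from plan import *
rel([(*p,1.36) for p in panel("f",.681,9)])
E
```

```text
at [0.4415 0.187  0.0332] th 1.359 q [-0.22  0.67 -0.34  2.08  0.48  0.46 -1.14] F [0.6 0.3 0.8] clk 4.42
slide [-0.0, 0.021, 0.001] twist -0.0
slide [-0.0, 0.025, -0.004] twist -0.0
slide [-0.0, 0.031, -0.008] twist -0.0
slide [-0.0, 0.036, -0.012] twist -0.0
slide [-0.0, 0.042, -0.016] twist -0.0
slide [-0.0, 0.049, -0.018] twist -0.0
slide [-0.0, 0.055, -0.02] twist -0.0
slide [-0.0, 0.062, -0.021] twist -0.0
slide [-0.0, 0.069, -0.022] twist -0.0
```

Request:
jog_arm:
  steps:
    - {"slide": [0.0,0.012,0.001],"twist": 0.0,"jaw": 1.0}
    - {"slide": [0.0,0.021,0.0],"twist": 0.0,"jaw": 1.0}
    - {"slide": [0.0,0.025,-0.005],"twist": 0.0,"jaw": 1.0}
    - {"slide": [0.0,0.031,-0.01],"twist": 0.0,"jaw": 1.0}
    - {"slide": [0.0,0.036,-0.014],"twist": 0.0,"jaw": 1.0}
    - {"slide": [0.0,0.042,-0.018],"twist": 0.0,"jaw": 1.0}
    - {"slide": [0.0,0.049,-0.021],"twist": 0.0,"jaw": 1.0}
    - {"slide": [0.0,0.055,-0.023],"twist": 0.0,"jaw": 1.0}

```text
clock: 5.42
ee_pos: [0.4956, 0.1749, 0.0549]
tool_rot: [0.778, 0.628, 0.001, 0.0]
force: [-0.2, 1.2, -0.8]
width: 0.0003
grip_force: 0.4
```

```bash
python3 - <<'E'
from fit import *
from plan import rel
rel([])
P=box_pts([ctrl.get_image("scene"),ctrl.get_image("top")])
c=least_squares(lambda m:res(np.r_[.57,.159,-.212,m],P),(1.2,.54,.86),loss="soft_l1",f_scale=.002).x; print(c)
E
```

```text
at [0.4956 0.1749 0.0549] th 1.358 q [-0.12  0.68 -0.4   1.94  0.45  0.6  -1.02] F [-0.2  1.2 -0.8] clk 5.42
[1.26385494 0.55107519 0.86364372]
```

Request:
jog_arm:
  steps:
    - {"slide": [0.0,0.004,-0.001],"twist": 0.0,"jaw": 1.0}
    - {"slide": [0.0,0.009,-0.002],"twist": 0.0,"jaw": 1.0}
    - {"slide": [0.0,0.013,-0.002],"twist": 0.0,"jaw": 1.0}
    - {"slide": [0.0,0.013,-0.002],"twist": 0.0,"jaw": 1.0}
    - {"slide": [0.0,-0.02,-0.002],"twist": 0.0,"jaw": 1.0}
    - {"slide": [0.0,-0.06,-0.03],"twist": 0.0,"jaw": 1.0}
    - {"slide": [0.0,-0.06,-0.08],"twist": 0.0,"jaw": 1.0}
    - {"slide": [0.0,-0.06,-0.12],"twist": 0.0,"jaw": 1.0}
    - {"slide": [0.0,-0.06,-0.12],"twist": 0.0,"jaw": 1.0}

```text
clock: 6.65
ee_pos: [0.4375, 0.1891, 0.1777]
tool_rot: [0.778, 0.629, 0.004, 0.001]
force: [-0.5, -0.2, 0.6]
width: 0.0002
grip_force: 0.0
```

```bash
cat >> fit.py <<'E'
def angles():
    P=box_pts([ctrl.get_image("scene"),ctrl.get_image("top")])
    R=[least_squares(lambda m:res(np.r_[.57,.159,-.212,m],P),g,loss="soft_l1",f_scale=.002) for g in ((1.5,.54,.86),(1.5,1.5,.86),(1.5,1.5,1.5))]
    return min(R,key=lambda r:r.cost).x
E
python3 - <<'E'
from fit import *
from plan import *
print(angles())
z=.2
rel([(*bw(-.11,.15),.175,2.1),(*bw(0,.145),.175,2.93),(*bw(0,.145),.03,2.93)])
E
```

```text
[1.54152434 0.54214526 0.86281985]
at [0.4355 0.1874 0.1746] th 1.359 q [-0.09  0.44 -0.52  1.96  0.3   0.81 -0.98] F [-0.4 -0.6 -0.3] clk 6.75
slide [0.151, 0.028, -0.0] twist -0.74
slide [0.145, 0.138, -0.0] twist -1.57
slide [0.145, 0.138, 0.145] twist -1.57
```

```bash
python3 - <<'E'
from h import *
for n in ("top","scene"):
    A=cloud(dict(np.load(n+"0.npz"))).reshape(-1,3); A=A[(A[:,2]>.08)&(A[:,2]<.5)&(A[:,0]>.1)&(A[:,0]<.9)&(A[:,1]>.25)&(A[:,1]<.8)]
    print(np.percentile(A,[1,99],axis=0).round(3))
    C=A[(A[:,0]>.5)]; print(len(C), C.min(0), C[C[:,0]<.7].min(0))
E
```

```text
[[0.3   0.31  0.085]
 [0.885 0.531 0.253]]
6132 [0.50000203 0.29244472 0.08001647] [0.50000203 0.3993653  0.08002532]
[[0.291 0.392 0.083]
 [0.604 0.565 0.253]]
3038 [0.50007498 0.29387611 0.08007269] [0.50007498 0.40192301 0.08007269]
```

```bash
python3 - <<'E'
from plan import *
rel([(*bw(-.11,.13),.175,1.36),(*bw(0,.13),.175,1.36),(*bw(0,.13),.026,1.36)]+[(*p,1.36) for p in panel("l",.543,10,back=.010,q1=1.4)])
E
```

```text
at [0.4355 0.1874 0.1746] th 1.359 q [-0.09  0.44 -0.52  1.96  0.3   0.81 -0.98] F [-0.4 -0.6 -0.3] clk 6.75
slide [0.131, 0.028, -0.0] twist -0.0
slide [0.13, 0.138, -0.0] twist -0.0
slide [0.13, 0.138, 0.149] twist -0.0
slide [0.109, 0.138, 0.15] twist -0.0
slide [0.105, 0.138, 0.145] twist -0.0
slide [0.102, 0.138, 0.14] twist -0.0
slide [0.097, 0.138, 0.136] twist -0.0
slide [0.093, 0.138, 0.132] twist -0.0
slide [0.088, 0.138, 0.129] twist -0.0
slide [0.083, 0.138, 0.126] twist -0.0
slide [0.077, 0.138, 0.124] twist -0.0
slide [0.072, 0.138, 0.122] twist -0.0
slide [0.066, 0.138, 0.12] twist -0.0
```

Request:
jog_arm:
  steps:
    - {"slide": [0.06,0.013,0.0],"twist": 0.0,"jaw": 1.0}
    - {"slide": [0.115,0.03,0.0],"twist": 0.0,"jaw": 1.0}
    - {"slide": [0.13,0.085,0.0],"twist": 0.0,"jaw": 1.0}
    - {"slide": [0.13,0.138,0.0],"twist": 0.0,"jaw": 1.0}
    - {"slide": [0.13,0.138,0.0],"twist": 0.0,"jaw": 1.0}
    - {"slide": [0.13,0.138,0.05],"twist": 0.0,"jaw": 1.0}
    - {"slide": [0.13,0.138,0.1],"twist": 0.0,"jaw": 1.0}
    - {"slide": [0.13,0.138,0.149],"twist": 0.0,"jaw": 1.0}
    - {"slide": [0.13,0.138,0.149],"twist": 0.0,"jaw": 1.0}
    - {"slide": [0.13,0.138,0.149],"twist": 0.0,"jaw": 1.0}

```text
clock: 8.0
ee_pos: [0.5978, 0.287, 0.0268]
tool_rot: [0.778, 0.629, 0.001, -0.0]
force: [0.3, 1.1, -0.4]
width: 0.0005
grip_force: 0.0
```

```bash
python3 - <<'E'
from plan import *
rel([(*p,1.36) for p in panel("l",.543,10,back=.010,q1=1.4)])
E
```

```text
at [0.5978 0.287  0.0268] th 1.36 q [-0.25  0.88 -0.41  1.55  0.44  0.8  -1.05] F [ 0.3  1.1 -0.4] clk 8.0
slide [-0.023, -0.0, 0.002] twist -0.0
slide [-0.026, -0.0, -0.003] twist -0.0
slide [-0.03, -0.0, -0.008] twist -0.0
slide [-0.034, -0.0, -0.012] twist -0.0
slide [-0.039, -0.0, -0.016] twist -0.0
slide [-0.043, -0.0, -0.019] twist -0.0
slide [-0.049, -0.0, -0.022] twist -0.0
slide [-0.054, -0.0, -0.024] twist -0.0
slide [-0.06, -0.0, -0.026] twist -0.0
slide [-0.065, -0.0, -0.027] twist -0.0
```

Request:
jog_arm:
  steps:
    - {"slide": [-0.012,0.0,0.002],"twist": 0.0,"jaw": 1.0}
    - {"slide": [-0.023,0.0,0.001],"twist": 0.0,"jaw": 1.0}
    - {"slide": [-0.026,0.0,-0.004],"twist": 0.0,"jaw": 1.0}
    - {"slide": [-0.03,0.0,-0.009],"twist": 0.0,"jaw": 1.0}
    - {"slide": [-0.034,0.0,-0.013],"twist": 0.0,"jaw": 1.0}
    - {"slide": [-0.039,0.0,-0.017],"twist": 0.0,"jaw": 1.0}
    - {"slide": [-0.043,0.0,-0.02],"twist": 0.0,"jaw": 1.0}
    - {"slide": [-0.049,0.0,-0.024],"twist": 0.0,"jaw": 1.0}
    - {"slide": [-0.054,0.0,-0.026],"twist": 0.0,"jaw": 1.0}
    - {"slide": [-0.06,0.0,-0.028],"twist": 0.0,"jaw": 1.0}

```text
clock: 9.25
ee_pos: [0.5845, 0.2257, 0.0531]
tool_rot: [0.778, 0.628, -0.001, 0.0]
force: [1.0, 0.4, -1.4]
width: 0.0004
grip_force: 0.4
```

```bash
python3 - <<'E'
from fit import *
from plan import *
print(angles())
rel([(*p,1.36) for p in panel("l",1.57,1,back=.010)])
E
```

```text
[1.52346189 1.30641826 0.856215  ]
at [0.5845 0.2252 0.0532] th 1.358 q [-0.16  0.8  -0.43  1.65  0.43  0.79 -0.99] F [ 0.6 -0.2  0.2] clk 9.35
slide [-0.013, -0.0, -0.002] twist -0.0
```

Request:
jog_arm:
  steps:
    - {"slide": [-0.005,0.0,-0.001],"twist": 0.0,"jaw": 1.0}
    - {"slide": [-0.01,0.0,-0.002],"twist": 0.0,"jaw": 1.0}
    - {"slide": [-0.014,0.0,-0.002],"twist": 0.0,"jaw": 1.0}
    - {"slide": [-0.015,0.0,-0.002],"twist": 0.0,"jaw": 1.0}

```text
clock: 9.85
ee_pos: [0.5822, 0.2154, 0.0557]
tool_rot: [0.777, 0.629, 0.002, -0.002]
force: [0.7, 6.0, -3.8]
width: 0.0004
grip_force: 2.8
```

```bash
python3 - <<'E'
from fit import *
from plan import *
print(angles())
rel([(*p,1.36) for p in panel("l",1.57,1,back=.010)])
E
```

```text
[1.54231545 1.45621543 0.87111906]
at [0.5822 0.2154 0.0557] th 1.361 q [-0.13  0.79 -0.43  1.67  0.43  0.77 -0.98] F [ 1.2  5.  -3.8] clk 9.95
slide [-0.003, -0.0, 0.001] twist 0.0
```

Request:
jog_arm:
  steps:
    - {"slide": [-0.003,0.0,-0.001],"twist": 0.0,"jaw": 1.0}
    - {"slide": [-0.004,0.0,-0.001],"twist": 0.0,"jaw": 1.0}

```text
clock: 10.2
ee_pos: [0.582, 0.2153, 0.0568]
tool_rot: [0.777, 0.63, 0.005, -0.003]
force: [2.8, 10.1, -8.0]
width: 0.0006
grip_force: 5.3
```

```bash
python3 - <<'E'
from fit import *
from plan import *
print(angles())
rel([])
E
```

```text
[1.53816145 1.46225314 0.85534892]
at [0.582  0.2153 0.0568] th 1.363 q [-0.13  0.79 -0.44  1.67  0.43  0.77 -0.97] F [ 3.5  9.6 -7. ] clk 10.3
```

Request:
jog_arm:
  steps:
    - {"slide": [0.03,0.0,0.0],"twist": 0.0,"jaw": 1.0}
    - {"slide": [0.05,0.0,-0.04],"twist": 0.0,"jaw": 1.0}
    - {"slide": [0.05,0.0,-0.09],"twist": 0.0,"jaw": 1.0}
    - {"slide": [0.0,0.0,-0.12],"twist": 0.0,"jaw": 1.0}
    - {"slide": [-0.06,0.0,-0.12],"twist": 0.0,"jaw": 1.0}
    - {"slide": [-0.12,0.0,-0.12],"twist": 0.0,"jaw": 1.0}
    - {"slide": [-0.175,0.0,-0.12],"twist": 0.0,"jaw": 1.0}
    - {"slide": [-0.175,0.0,-0.12],"twist": 0.0,"jaw": 1.0}
    - {"slide": [-0.175,0.0,-0.12],"twist": 0.0,"jaw": 1.0}

```text
clock: 11.42
ee_pos: [0.5443, 0.0378, 0.177]
tool_rot: [0.778, 0.628, 0.0, -0.0]
force: [0.2, 1.7, 0.3]
width: 0.0002
grip_force: 0.0
```

```bash
python3 - <<'E'
from fit import *
from plan import *
print(angles())
rel([(*bw(0,-.12),.04,1.36)]+[(*p,1.36) for p in panel("r",.86,8,back=.010,q1=1.571)])
E
```

```text
[1.53654272 1.57571445 0.87280549]
at [0.5444 0.0395 0.1769] th 1.362 q [ 0.23  0.55 -0.52  1.77  0.33  0.91 -0.65] F [0.9 0.5 0.6] clk 11.53
slide [0.002, -0.0, 0.137] twist 0.0
slide [0.027, -0.0, 0.137] twist 0.0
slide [0.032, -0.0, 0.133] twist 0.0
slide [0.037, -0.0, 0.13] twist 0.0
slide [0.043, -0.0, 0.127] twist 0.0
slide [0.049, 0.0, 0.125] twist 0.0
slide [0.055, 0.0, 0.123] twist 0.0
slide [0.061, 0.0, 0.122] twist 0.0
slide [0.067, 0.0, 0.122] twist 0.0
```

Left is upright. Next is the right panel.

Request:
jog_arm:
  steps:
    - {"slide": [0.001,0.0,0.05],"twist": 0.0,"jaw": 1.0}
    - {"slide": [0.001,0.0,0.1],"twist": 0.0,"jaw": 1.0}
    - {"slide": [0.001,0.0,0.137],"twist": 0.0,"jaw": 1.0}
    - {"slide": [0.001,0.0,0.137],"twist": 0.0,"jaw": 1.0}
    - {"slide": [0.015,0.0,0.137],"twist": 0.0,"jaw": 1.0}
    - {"slide": [0.027,0.0,0.136],"twist": 0.0,"jaw": 1.0}
    - {"slide": [0.032,0.0,0.132],"twist": 0.0,"jaw": 1.0}
    - {"slide": [0.037,0.0,0.128],"twist": 0.0,"jaw": 1.0}
    - {"slide": [0.043,0.0,0.125],"twist": 0.0,"jaw": 1.0}
    - {"slide": [0.049,0.0,0.123],"twist": 0.0,"jaw": 1.0}

```text
clock: 12.78
ee_pos: [0.5548, 0.0855, 0.0541]
tool_rot: [0.778, 0.628, 0.0, 0.0]
force: [0.3, -0.8, 0.9]
width: 0.0009
grip_force: 0.6
```

```bash
python3 - <<'E'
from fit import *
from plan import *
print(angles())
rel([(*p,1.36) for p in panel("r",1.57,1,back=.010,q1=1.571)])
E
```

```text
[1.54190974 1.57495568 1.25962467]
at [0.555  0.0868 0.0541] th 1.36 q [ 0.07  0.73 -0.42  1.84  0.45  0.67 -0.82] F [ 0.4  0.1 -0.3] clk 12.88
slide [0.019, -0.001, -0.001] twist 0.0
```

Request:
jog_arm:
  steps:
    - {"slide": [0.006,0.0,-0.002],"twist": 0.0,"jaw": 1.0}
    - {"slide": [0.012,0.0,-0.002],"twist": 0.0,"jaw": 1.0}
    - {"slide": [0.017,0.0,-0.002],"twist": 0.0,"jaw": 1.0}
    - {"slide": [0.019,0.0,-0.002],"twist": 0.0,"jaw": 1.0}
    - {"slide": [0.019,0.0,-0.002],"twist": 0.0,"jaw": 1.0}

```text
clock: 13.5
ee_pos: [0.5585, 0.1038, 0.0556]
tool_rot: [0.778, 0.628, -0.0, 0.0]
force: [-0.8, -1.1, 1.6]
width: 0.0006
grip_force: 0.7
```

```bash
python3 - <<'E'
from fit import *
from plan import *
print(angles())
rel([])
E
```

```text
[1.54200401 1.57317297 1.53552269]
at [0.5585 0.1038 0.0556] th 1.359 q [ 0.04  0.73 -0.42  1.82  0.44  0.68 -0.84] F [-0.  -0.4  1.5] clk 13.6
```

Request:
jog_arm:
  steps:
    - {"slide": [0.002,0.0,0.0],"twist": 0.0,"jaw": 1.0}
    - {"slide": [0.003,0.0,0.0],"twist": 0.0,"jaw": 1.0}
    - {"slide": [-0.03,0.0,0.0],"twist": 0.0,"jaw": 1.0}
    - {"slide": [-0.06,0.0,-0.04],"twist": 0.0,"jaw": 1.0}
    - {"slide": [-0.08,0.0,-0.09],"twist": -0.15,"jaw": 1.0}
    - {"slide": [-0.12,0.0,-0.14],"twist": -0.33,"jaw": 0.0}
    - {"slide": [-0.16,0.0,-0.15],"twist": -0.51,"jaw": -1.0}
    - {"slide": [-0.2,0.0,-0.15],"twist": -0.69,"jaw": -1.0}
    - {"slide": [-0.24,0.0,-0.15],"twist": -0.87,"jaw": -1.0}
    - {"slide": [-0.24,0.0,-0.15],"twist": -1.05,"jaw": -1.0}

```text
clock: 14.85
ee_pos: [0.508, -0.1343, 0.2052]
tool_rot: [0.358, 0.934, -0.0, 0.0]
force: [0.2, 1.0, 0.4]
width: 0.0459
grip_force: 0.0
```

```bash
python3 - <<'E'
from plan import *
from fit import angles
print(angles())
rel([(.5295,-.147,.17,3.427),(.5295,-.147,.034,3.427)])
E
```

```text
[1.53921502 1.57250153 1.58460438]
at [ 0.5086 -0.1307  0.2055] th 2.408 q [ 0.76  0.56 -0.86  1.79  0.49  1.02  0.56] F [-0.2  0.2 -0.3] clk 14.95
slide [-0.026, 0.002, 0.035] twist -1.02
slide [-0.026, 0.002, 0.171] twist -1.02
```

All panels are upright. Now I'll align above the tall cell.

Request:
jog_arm:
  steps:
    - {"slide": [-0.01,0.0,0.0],"twist": -0.18,"jaw": -1.0}
    - {"slide": [-0.02,0.002,0.0],"twist": -0.36,"jaw": -1.0}
    - {"slide": [-0.026,0.002,0.0],"twist": -0.54,"jaw": -1.0}
    - {"slide": [-0.026,0.002,0.0],"twist": -0.72,"jaw": -1.0}
    - {"slide": [-0.026,0.002,0.02],"twist": -0.9,"jaw": -1.0}
    - {"slide": [-0.026,0.002,0.055],"twist": -1.02,"jaw": -1.0}
    - {"slide": [-0.026,0.002,0.055],"twist": -1.02,"jaw": -1.0}
    - {"slide": [-0.026,0.002,0.055],"twist": -1.02,"jaw": -1.0}

```text
clock: 15.95
ee_pos: [0.53, -0.1454, 0.1519]
tool_rot: [-0.142, 0.99, 0.0, 0.001]
force: [-0.0, -0.7, 0.5]
width: 0.0933
grip_force: 0.0
```

```bash
python3 - <<'E'
from plan import *
rel([(.5295,-.147,.17,3.427),(.5295,-.147,.034,3.427)])
p=ctrl.get_image("scene"); A=cloud(p).reshape(-1,3)[(p["range_z"]>0).ravel()]
A=A[(np.hypot(A[:,0]-.53,A[:,1]+.147)<.03)&(A[:,2]>.03)&(A[:,2]<.085)]
r=cv2.minAreaRect(A[:,:2].astype(np.float32)*1000); print(r,len(A))
f=p["frame"][110:230,240:400,::-1]; cv2.imwrite("pics/s2.png",cv2.resize(f,(800,600),interpolation=cv2.INTER_CUBIC))
E
```

```text
at [ 0.53   -0.1454  0.1519] th 3.428 q [ 0.85  0.76 -1.06  1.78  0.76  1.07  1.36] F [-0.  -0.7  0.5] clk 15.95
slide [0.001, -0.001, -0.018] twist 0.0
slide [0.001, -0.001, 0.118] twist 0.0
((528.3563232421875, -146.196044921875), (32.71943664550781, 25.1676082611084), 19.608522415161133) 211
```

View pics/s2.png

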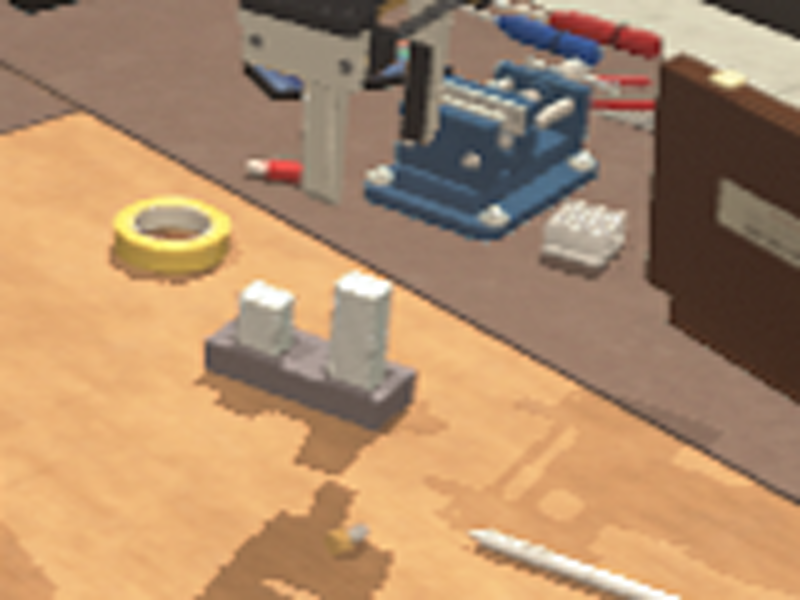

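The tall cell stands at (360,330) and the short one at (265,320). The open fingers are above the tall cell, clear of the case at right. Descending to grip.

Request:
jog_arm:
  newtons: 20
  steps:
    - {"slide": [0.0,-0.001,0.04],"twist": 0.0,"jaw": -1.0}
    - {"slide": [0.0,-0.001,0.08],"twist": 0.0,"jaw": -1.0}
    - {"slide": [0.0,-0.001,0.118],"twist": 0.0,"jaw": -1.0}
    - {"slide": [0.0,-0.001,0.118],"twist": 0.0,"jaw": -1.0}
    - {"slide": [0.0,-0.001,0.118],"twist": 0.0,"jaw": 0.0}
    - {"slide": [0.0,-0.001,0.118],"twist": 0.0,"jaw": 0.4}
    - {"slide": [0.0,-0.001,0.118],"twist": 0.0,"jaw": 0.6}
    - {"slide": [0.0,-0.001,0.118],"twist": 0.0,"jaw": 1.0}
    - {"slide": [0.0,-0.001,0.118],"twist": 0.0,"jaw": 1.0}
    - {"slide": [0.0,-0.001,0.118],"twist": 0.0,"jaw": 1.0}

```text
clock: 17.25
ee_pos: [0.5292, -0.1475, 0.0327]
tool_rot: [-0.143, 0.99, 0.0, 0.0]
force: [0.6, 0.4, 0.1]
width: 0.0373
grip_force: 0.0
```

Request:
jog_arm:
  steps:
    - {"slide": [0.0,0.0,0.0],"twist": 0.0,"jaw": 1.0}
    - {"slide": [0.0,0.0,0.0],"twist": 0.0,"jaw": 1.0}
    - {"slide": [0.0,0.0,-0.01],"twist": 0.0,"jaw": 1.0}
    - {"slide": [0.0,0.0,-0.02],"twist": 0.0,"jaw": 1.0}
    - {"slide": [0.0,0.0,-0.05],"twist": 0.0,"jaw": 1.0}
    - {"slide": [0.0,0.0,-0.1],"twist": 0.0,"jaw": 1.0}
    - {"slide": [0.0,0.0,-0.14],"twist": 0.0,"jaw": 1.0}
    - {"slide": [0.0,0.0,-0.14],"twist": 0.0,"jaw": 1.0}
    - {"slide": [0.0,0.0,-0.14],"twist": 0.0,"jaw": 1.0}

```text
clock: 18.38
ee_pos: [0.5285, -0.1478, 0.1722]
tool_rot: [-0.143, 0.99, -0.0, -0.001]
force: [0.5, -0.8, -1.1]
width: 0.022
grip_force: 20.0
```

```bash
python3 - <<'E'
from plan import *
x=2.9296
s=ctrl.observe(); print(s["width"],s["grip_force"])
rel([(*bw(-.006,0),.175,x),(*bw(-.006,0),.046,x)])
for n in ("scene","top"):
    p=ctrl.get_image(n); print(n,ctrl.search_frame("tall_cell_center",p)[:2])
    if n=="scene": 
        np.savez("s3.npz",**p); f=p["frame"][80:230,220:420,::-1]; cv2.imwrite("pics/s3.png",cv2.resize(f,(800,600),interpolation=cv2.INTER_CUBIC))
E
```

```text
0.02202752372153428 19.99988079071045
at [ 0.5285 -0.1478  0.1722] th 3.429 q [ 0.86  0.73 -1.08  1.76  0.72  1.11  1.4 ] F [ 0.5 -0.8 -1.1] clk 18.38
slide [-0.122, 0.285, -0.003] twist 0.5
slide [-0.122, 0.285, 0.126] twist 0.5
scene [{'rect': [308.0, 123.3, 14.8, 21.6], 'conf': 0.62}]
top []
```

View pics/s3.png

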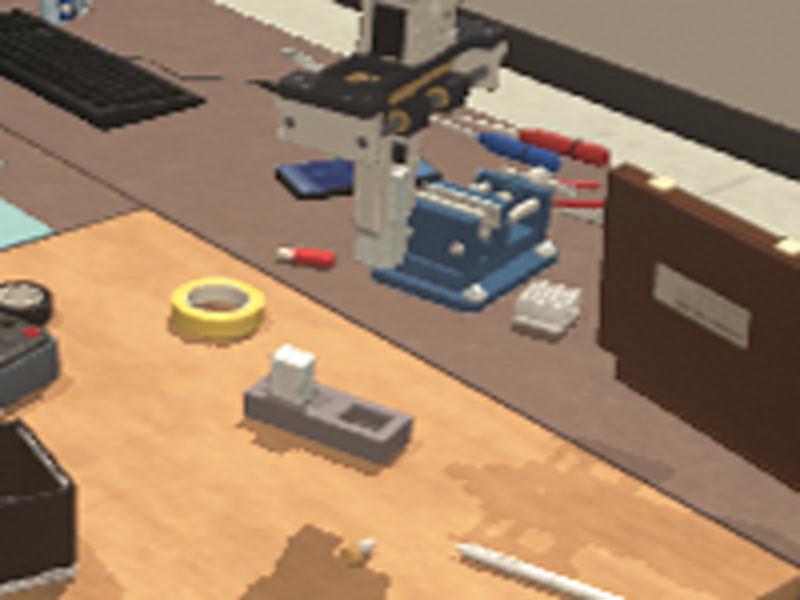

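The cell is held (at (390,215)), its socket is empty and the short cell is undisturbed. Carrying it to the box.

Request:
jog_arm:
  steps:
    - {"slide": [-0.018,0.042,-0.003],"twist": 0.08,"jaw": 1.0}
    - {"slide": [-0.036,0.085,-0.003],"twist": 0.16,"jaw": 1.0}
    - {"slide": [-0.054,0.128,-0.003],"twist": 0.24,"jaw": 1.0}
    - {"slide": [-0.072,0.17,-0.003],"twist": 0.32,"jaw": 1.0}
    - {"slide": [-0.09,0.212,-0.003],"twist": 0.4,"jaw": 1.0}
    - {"slide": [-0.11,0.255,-0.003],"twist": 0.48,"jaw": 1.0}
    - {"slide": [-0.122,0.285,-0.003],"twist": 0.5,"jaw": 1.0}
    - {"slide": [-0.122,0.285,-0.003],"twist": 0.5,"jaw": 1.0}
    - {"slide": [-0.122,0.285,-0.003],"twist": 0.5,"jaw": 1.0}
    - {"slide": [-0.122,0.285,-0.003],"twist": 0.5,"jaw": 1.0}

```text
clock: 19.82
ee_pos: [0.5655, 0.1584, 0.1751]
tool_rot: [0.107, 0.994, -0.001, -0.0]
force: [-0.1, 0.3, -1.0]
width: 0.0219
grip_force: 20.0
```

```bash
python3 - <<'E'
from fit import *
from plan import *
rel([(*bw(-.006,0),.175,2.9296),(*bw(-.006,0),.045,2.9296)])
print(angles())
ps=[ctrl.get_image("scene"),ctrl.get_image("top")]
print(fitbox(ps,(.57,.159,-.212,1.55,1.55,1.55)))
A=np.concatenate([cloud(p).reshape(-1,3)[(p["range_z"]>0).ravel()] for p in ps[:1]]); s=ctrl.observe()["ee_pos"]
A=A[(np.hypot(*(A[:,:2]-s[:2]).T)<.03)]; 
C=A[(A[:,2]<s[2]-.003)&(A[:,2]>s[2]-.045)]; print("cell low",len(C),C.min(0),C.max(0),"tcp",s)
E
```

```text
at [0.5655 0.1584 0.1751] th 2.927 q [ 0.2   0.71 -0.89  1.65  0.61  1.08  0.49] F [-0.1  0.3 -1. ] clk 19.82
slide [0.002, 0.002, 0.0] twist -0.0
slide [0.002, 0.002, 0.13] twist -0.0
[1.538595   1.58341547 1.56261313]
(array([ 0.56933606,  0.15890207, -0.20543888,  1.55099407,  1.58386885,
        1.57449943]), np.float64(0.0012528858042981114), 2741)
cell low 83 [0.54885996 0.14830533 0.15184297] [0.57717761 0.17075468 0.17263546] tcp [0.56548296 0.1594161  0.17564143]
```

Request:
jog_arm:
  steps:
    - {"slide": [0.001,0.001,0.03],"twist": 0.0,"jaw": 1.0}
    - {"slide": [0.001,0.001,0.06],"twist": 0.0,"jaw": 1.0}
    - {"slide": [0.001,0.001,0.085],"twist": 0.0,"jaw": 1.0}
    - {"slide": [0.001,0.001,0.105],"twist": 0.0,"jaw": 1.0}
    - {"slide": [0.001,0.001,0.12],"twist": 0.0,"jaw": 1.0}
    - {"slide": [0.001,0.001,0.13],"twist": 0.0,"jaw": 1.0}
    - {"slide": [0.001,0.001,0.13],"twist": 0.0,"jaw": 1.0}
    - {"slide": [0.001,0.001,0.13],"twist": 0.0,"jaw": 1.0}
    - {"slide": [0.001,0.001,0.13],"twist": 0.0,"jaw": 1.0}

```text
clock: 21.15
ee_pos: [0.565, 0.1619, 0.0464]
tool_rot: [0.106, 0.994, 0.0, 0.001]
force: [1.0, 0.3, -1.1]
width: 0.0222
grip_force: 20.0
```

```bash
python3 - <<'E'
from fit import *
from plan import *
rel([(*bw(-.006,0),.045,2.9296)])
print(angles()); s=ctrl.observe(); print(s["width"],s["grip_force"],s["torque"])
p=ctrl.get_image("scene"); f=p["frame"][130:250,150:310,::-1]
cv2.imwrite("pics/s4.png",cv2.resize(f,(800,600),interpolation=cv2.INTER_CUBIC))
E
```

```text
at [0.565  0.1619 0.0464] th 2.929 q [ 0.13  0.86 -0.77  1.76  0.77  0.85  0.35] F [ 1.   0.3 -1.1] clk 21.15
slide [0.0, -0.002, 0.001] twist -0.0
[1.57283626 1.65663022 1.67218416]
0.021931075501655142 19.999895989894867 [ 0.00011928 -0.09269583  0.0429939 ]
```

View pics/s4.png

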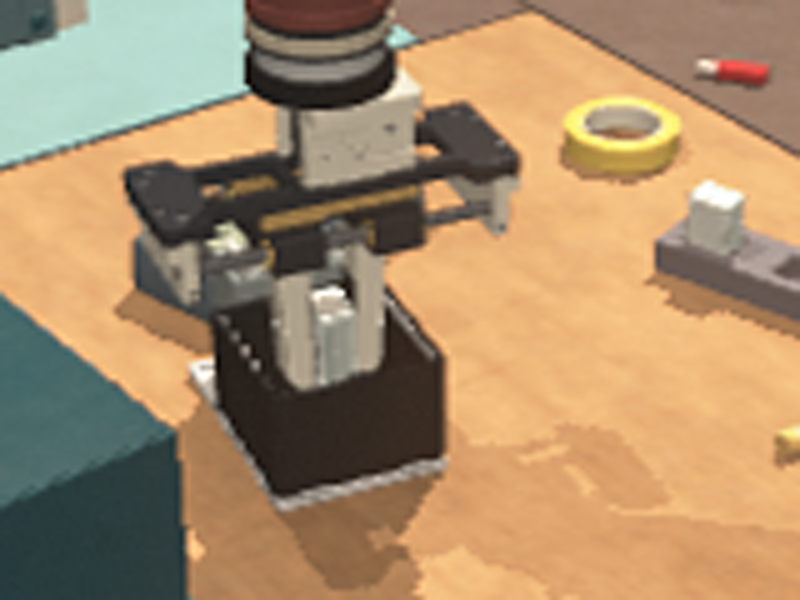

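The cell is held upright in the box at (333,340), between the fingers, with all panels upright and clear. I'll make a small nudge, let it settle, then hand in.

Request:
jog_arm:
  steps:
    - {"slide": [0.0,-0.001,0.001],"twist": 0.0,"jaw": 1.0}
    - {"slide": [0.0,-0.001,0.001],"twist": 0.0,"jaw": 1.0}
    - {"slide": [0.0,-0.001,0.001],"twist": 0.0,"jaw": 1.0}
    - {"slide": [0.0,-0.001,0.001],"twist": 0.0,"jaw": 1.0}

```text
clock: 21.8
ee_pos: [0.5643, 0.1607, 0.0447]
tool_rot: [0.106, 0.994, 0.0, -0.0]
force: [0.2, 0.3, -0.4]
width: 0.0218
grip_force: 20.0
```

```bash
python3 - <<'E'
from plan import *
rel([(*bw(-.006,0),.045,2.9296)])
print(ctrl.sign_off())
E
```

```text
at [0.5643 0.1607 0.0447] th 2.929 q [ 0.13  0.86 -0.76  1.77  0.78  0.85  0.35] F [ 0.2  0.3 -0.4] clk 21.8
slide [0.0, -0.0, -0.0] twist -0.0
the job is handed in; nothing more can be done
None
```

I raised all three panels upright, then took the tall cell by its ribbed faces and am holding it (20 N grip) in the light path, with the arm within about 1 mm of its target; the job was handed in at 21.8 s, but the hand-in call returned no verdict.

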